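# Lower the planer by one turn and start it

## Robot

A 6-joint arm with a two-finger parallel gripper is mounted at the origin on the work surface. World frame = base frame: x ahead of the robot, y to its left, z up, the work surface at z = 0. Lengths are in m, angles in rad, forces in N, time in s.
With the tool pointing down it reaches from about 0.35 to 0.775 m from the base axis. Payload 5.5 kg.
Tool frame: the origin (TCP) lies at the very end of the fingers, on their centre line; the grasp point (between the pads) lies 19 mm behind it; z points along the fingers, y is the line along which they close (so a half turn about z gives the same grasp; the last joint's range is limited). The gripper opens to 85 mm and grips with 20 to 120 N. Pads are 22 mm wide; open, the fingers measure 114 mm over their backs; the gripper's body (76 mm by 85 mm) begins 54 mm behind the grasp point. The pads swing forward as they close: fully open they stand 13 mm farther back than shut.
Start: joints at [-1.344, 0.313, 0.046, 1.304, 0, 1.431], TCP at [0.206, -0.537, 0.231] pointing down, gripper open.
Joint ranges: [-2.76, 2.76], [-0.86, 1.69], [-1.03, 1.26], [-2.2, 2.34], [-1.47, 1.5], [-3.14, 3.14]. Speed limits (rad/s): [2.57, 2.57, 3.14, 3.14, 3.14, 3.14].

## Interface

Orientations are given as a unit quaternion [x, y, z, w].
In Python, from rig import robot, eyes, workorder gives the robot as it stands.
- The arm moves only by the tool drive_tool, never from a script. Its argument "motion" is a list of rows, each a list of 3 entries, a list of its own where there are three numbers: the shift along the tool's x, y, z in cm, then the turn, a rotation vector about the tool's x, y, z in degrees, then the closure, from 0 (fully open) to 1 (shut). A call has 1 to 20 rows; each row shifts and turns the commanded pose from where the row before left it, along the tool's axes as they then stand; what a row does not reach is not made up. A row lasts 1/8 s, in which the tool goes at most 62.5 mm and 10.7 degrees, less where a joint would pass 70% of its speed; a pose out of reach is approached as far as the arm can. A call with a gripper value outside its range is refused whole. The fingers move at their own pace and stop on an object; "squeeze" is the grip in N (left out, the last holds). Time passes only in rows, so rows that do not move let the fingers close. It gives the time, the measured TCP pose, the force, the opening and the grip force at its end, in the units of the state.
- robot.state(): the state, without advancing time (a new reading comes with each control period).
- eyes.get_image(name): name is "side" or "top" or "wrist"; returns (picture, depth): 400x640x3 uint8, red, green, blue; 400x640 float32, m along the optical axis (not along the pixel's ray), 0 where there is no reading.
- eyes.calibration(name): a dict with "K" (3x3 intrinsics, pixels), "R" (3x3) and "t" (3): a world point X has camera coordinates R X + t; the wrist camera has in their place "tool_from_camera" (4x4, takes a point from camera to tool coordinates, whose origin is the TCP and whose axes are the flange's). Camera axes: x right, y down, z forward; pixel columns grow to the right and rows downward; lengths in m; the calibration is good to about 2 mm. The wrist camera is an equidistant fisheye: a pixel r from the principal point sees the ray r / f radians off the axis. A picture is of the moment at which its call begins: read the wrist's pose just before it. calibration takes no time and is no camera call.
- workorder.finish_job(): hands the job in; it is judged then, once.
The state is a dict: "time": time; "joint_positions": joint angles; "qd": joint speeds; "joint_torque": joint torques, N m; "tcp_pos": TCP position; "ee_rot": TCP orientation; "wrist_force": force on the tool from outside, world axes, zero at the start; "wrist_torque": the same for the moment, N m; "width": opening from 0.0 (shut) to 1.0 (fully open); "gripper_force": force on a finger pad.
Only numpy, scipy, OpenCV 4.12 (cv2) and the standard library are available. Lean on these libraries where they do the work, as an engineer would, in place of code of your own. Each camera call takes 0.05 s, during which the arm holds its last target. There are 200 camera calls.

## Task

Get the bench planer ready for its next pass with fingertip pushes only, gripping and lifting nothing: gently push the hand wheel clockwise (seen from above) by its black handle through exactly one full turn, so that the handle comes back to where it started, then press the green start button fully in and let it go. Leave the red button, the wax tin, the offcut and everything else on the planer and the bench alone.

Things in the scene. Friction and masses are not known exactly. Their poses are not given: they have to be found in the camera images.
- planer: Compact green bench thickness planer, bolted down, 370 mm across (its y), 250 mm deep (its x) without the steel feed wings that bring it to 480 mm; flat top cover 225 mm above the bench. Origin: centre of its underside; -x is the infeed side. Fixed during a run; it stands elsewhere and turned a little in each run
- wheel_axis (a point): point on the upright axis of the planer's height wheel, level with the top of the rim (269 mm above the bench). The wheel is a light grey three-spoke hand wheel, 148 mm over the rim, lying flat 28 mm above the top cover
- wheel_handle: black upright handle on the rim of the wheel at the end of one spoke, 25 mm thick and 52 mm tall, standing on a circle of 62 mm radius about the wheel axis. Origin: on the handle's own axis at its foot, 267 mm above the bench; z up. The handle goes round with the wheel and spins freely on its own pin
- wheel (a joint): angle of the hand wheel, rad: grows as the wheel turns clockwise seen from above, 6.283 a turn, and lowers the cutter head by 2 mm a turn. It reads anything from 0 to 5.5 at the start. Stiff bearing: about 3 N at the handle starts it, about 5 N turns it at one turn in six seconds, and it stops at once when no longer pushed
- start_button (a joint): travel of the green button, m: 0 is out, 0.006 is fully in. Presses straight down; 2 N starts it, 5 N holds it fully in, and it springs back out
- start_button_top (a point): centre of the top face of the green start button, 28 mm diameter, 265 mm above the bench when out, 10 mm proud of the black switch box (116 x 56 mm) on the planer's top cover
- stop_button (a joint): travel of the red stop button beside it, same size and feel, 56 mm away towards the planer's +x side. Leave alone
- tin: yellow wax tin, 50 mm diameter, 30 mm tall, standing on the planer's top cover near its -x, +y corner, about 125 mm from the wheel axis. Leave alone. Origin: centre of its underside
- blank: wooden offcut 85 x 150 x 32 mm lying on the infeed wing. Leave alone. Origin: centre of its underside
- spindle: pale turned spindle 260 mm long, 40 mm thick, lying on the bench. Leave alone. Origin: centre of its underside, x along it
- mallet: dark turned mallet 82 mm thick, 226 mm tall, standing on its head. Leave alone. Origin: centre of its underside
- gouge: turning gouge 350 mm long with a wooden handle, lying on the bench. Leave alone. Origin: near mid-length, at the bench, blade to +x
- wrench: steel spanner 180 mm long, lying on the bench. Leave alone. Origin: centre of its underside
- glue: white glue bottle 58 mm diameter, 170 mm tall. Leave alone. Origin: centre of its underside
- jerrican: black plastic oil can 130 x 85 x 220 mm with a red cap. Leave alone. Origin: centre of its underside

How it is judged:
On the way, in this order (a step that is already met when the one before it is completed fails the run):
1. the handle passes the far side of its circle (distance of wheel_handle from where it was at the start of the episode above 0.115 m).
2. the wheel has gone clockwise through one turn and the handle rests where it started (distance of wheel_handle from where it was at the start of the episode below 0.015 m and value of joint wheel between 6 and 12.1 rad and velocity of joint wheel between -0.1 and 0.1 rad/s), for 0.2 s.
3. with the wheel set, the green button is pressed in (value of joint start_button above 0.0045 m and distance of wheel_handle from where it was at the start of the episode below 0.015 m and value of joint wheel between 6 and 12.1 rad), for 0.05 s.
At the end, for the whole second after the job is handed in: the wheel stands one turn (no more, no fewer) clockwise of its start, the handle within 15 mm (about 14 degrees) of where it started and at rest; both buttons are out again; every loose thing is within 30 mm of where it was (distance of wheel_handle from where it was at the start of the episode below 0.015 m and value of joint wheel between 6 and 12.1 rad and value of joint each of start_button, stop_button below 0.002 m and velocity of joint wheel between -0.05 and 0.05 rad/s and distance of each of tin, blank, spindle, mallet, gouge, wrench, glue, jerrican from where it was at the start of the episode below 0.03 m); the robot touches nothing.
It fails at once if the green button is pressed before the wheel has been set (value of joint start_button above 0.003 m and (value of joint wheel below 6 rad or distance of wheel_handle from where it was at the start of the episode above 0.02 m)).
It fails at once if the red stop button is pressed (value of joint stop_button above 0.003 m).
It fails at once if the handle is gripped or struck: more than 30 N between the fingers and it (contact force between the fingers and wheel_handle above 30 N).
It fails at once if a bystander is pushed, lifted or carried more than 30 mm (distance of any of tin, blank, spindle, mallet, gouge, wrench, glue, jerrican from where it was at the start of the episode above 0.03 m).
It also fails if it takes over 54 s, if anything falls off the work surface, if the arm or the gripper's body presses on something with over 40 N, if the wrist force passes 120 N, or if a joint passes its speed limit or range.

## Working session

There is one attempt and no reset: what is moved stays moved. The work goes in short steps, Python scripts to look and compute and a tool call to move; the robot and the scene stay as the last step left them, time stands still between calls to the robot, and variables do not carry over. Pictures are saved under pics/ and viewed, at most 10 in all, crops included, and the job is handed in when it is done.

Besides the shell and the picture viewer there is one more tool, called after "Emit:" as a command line: name --argument value ..., lists and objects as JSON in quotes. drive_tool: Moves the arm, as the interface text tells. Its arguments: {"type":"object","properties":{"motion":{"type":"array","items":{"type":"array"}},"squeeze":{"type":"number"}},"required":["motion"]}

```bash
mkdir -p pics
cat > h.py <<'E'
import numpy as np, cv2
from rig import robot, eyes, workorder
def grab(n,f):
    p,d=eyes.get_image(n); cv2.imwrite('pics/'+f+'.png',p[:,:,::-1]); np.savez('pics/'+f+'.npz',p=p,d=d); return p,d
def world(n,d):
    c=eyes.calibration(n);K,R,t=c['K'],c['R'],c['t']
    v,u=np.mgrid[:400,:640]; pc=np.stack([(u-K[0][2])/K[0][0]*d,(v-K[1][2])/K[1][1]*d,d],-1)
    return (pc-np.array(t))@np.array(R)
E
python3 - <<'E'
from h import *
np.set_printoptions(precision=3,suppress=True)
print(robot.state())
for n in('top','side'):
    grab(n,n+'0'); c=eyes.calibration(n); print(n,c['K'],-np.array(c['R']).T@c['t'])
E
```

```text
{'time': 0.0, 'joint_positions': array([-1.344,  0.314,  0.045,  1.304, -0.   ,  1.431]), 'qd': array([ 0.001,  0.001,  0.001, -0.002,  0.001, -0.002]), 'joint_torque': array([  0.   , -48.063,  29.853,   0.02 ,  -0.   ,   0.   ]), 'tcp_pos': array([ 0.206, -0.536,  0.23 ]), 'ee_rot': array([ 0.983,  0.182, -0.   , -0.001]), 'wrist_force': array([0.541, 0.041, 0.492]), 'wrist_torque': array([-0.015, -0.036, -0.027]), 'gripper_force': 0.0, 'width': 1.0025791680543448}
top [[365.937   0.    319.056]
 [  0.    365.937 195.376]
 [  0.      0.      1.   ]] [0.398 0.027 1.301]
side [[407.532   0.    322.865]
 [  0.    407.532 196.727]
 [  0.      0.      1.   ]] [-0.246  0.947  1.046]
```

View pics/top0.png

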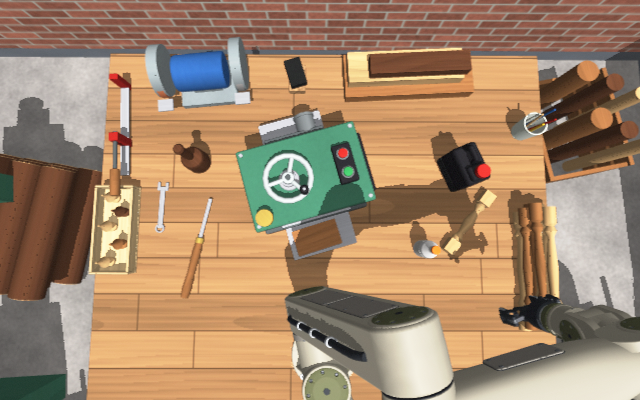

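View pics/side0.png

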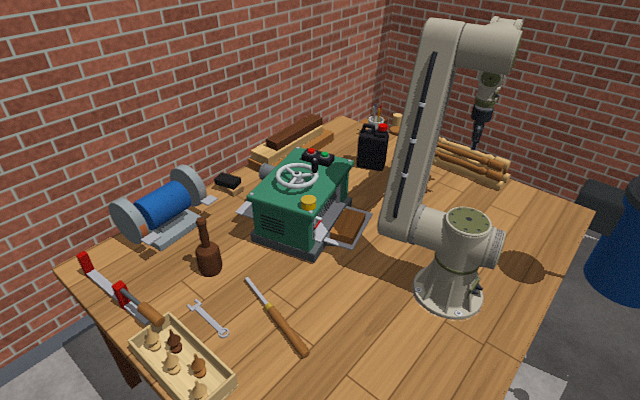

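The top view looks down with +x up and +y left. It shows the wheel hub near (287,177), the black handle near (305,189), green button near (348,171), red near (343,154) and the tin at (264,217).

Run:
```python
from h import *
np.set_printoptions(precision=4,suppress=True)
z=np.load('pics/top0.npz');p,d=z['p'],z['d']
cv2.imwrite('pics/c1.png',cv2.resize(p[110:240,230:390,::-1],None,fx=4.5,fy=4.5,interpolation=cv2.INTER_CUBIC))
W=world('top',d).astype(float)
roi=np.zeros(d.shape,bool);roi[110:240,230:390]=1
P=p.astype(int);r,g,b=P[...,0],P[...,1],P[...,2]
X=W[roi];
wheel=roi&(W[...,2]>.255)&(W[...,2]<.285)&(abs(r-g)<25)&(abs(g-b)<25)&(r>130)
wheel[:,325:]=0
pts=W[wheel]; (c,rad)=cv2.minEnclosingCircle(pts[:,:2].astype(np.float32)); print('wheel',wheel.sum(),c,rad,np.median(pts[:,2]))
h=roi&(W[...,2]>.295)&(W[...,2]<.335); print('handle',h.sum(),W[h].mean(0),W[h].min(0),W[h].max(0))
for n,m in(('green',(g>r+60)&(g>140)&(W[...,2]>.25)),('red',(r>g+100)&(W[...,2]>.25)),('tin',(r>150)&(g>120)&(b<110)&(W[...,2]>.24))):
    m=m&roi; v,u=np.nonzero(m); print(n,m.sum(),u.mean(),v.mean(),W[m].mean(0),np.median(W[m][:,2]))
```

```text
wheel 922 (0.5632156133651733, 0.10961443185806274) 0.07270248234272003 0.2669483143372938
handle 72 [0.5235 0.0616 0.3156] [0.5126 0.0509 0.2953] [0.5354 0.0728 0.3232]
green 92 334.6304347826087 171.97826086956522 [ 0.5368 -0.0401  0.5237] 0.2651096861102089
red 68 342.6029411764706 152.60294117647058 [ 0.63   -0.0449  0.2943] 0.26393858356053357
tin 238 267.10504201680675 214.03781512605042 [0.4475 0.1715 0.2942] 0.254652766846297
```

View pics/c1.png

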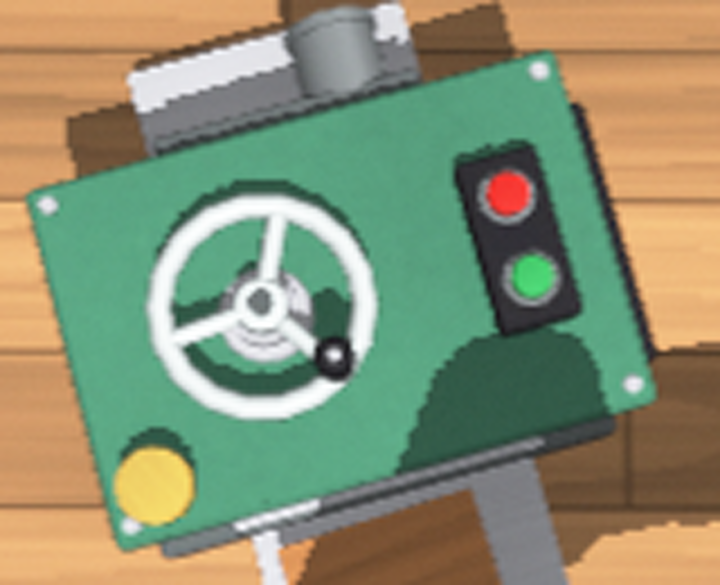

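Emit:
drive_tool --motion '[[[0, 0, -4.5], [0, 0, -10], 1], [[0, 0, -4.5], [0, 0, -10], 1], [[0, 0, -4.5], [0, 0, -10], 1], [[0, 0, -4.5], [0, 0, -10], 1], [[0, 0, 0], [0, 0, -10], 1], [[0, 0, 0], [0, 0, -10], 1], [[0, 0, 0], [0, 0, -10], 1], [[0, 0, 0], [0, 0, -10], 1], [[0, 0, 0], [0, 0, -10], 1]]' --squeeze 20

```text
time: 1.23
tcp_pos: [0.2062, -0.5367, 0.4108]
ee_rot: [0.564, 0.826, 0.0, -0.0]
wrist_force: [0.1, -0.3, 0.1]
width: -0.001
gripper_force: 0.0
```

```bash
cat >> h.py <<'E'
from scipy.spatial.transform import Rotation as Ro
def at(n,u,v,z):
    c=eyes.calibration(n);K,R,t=map(np.array,(c['K'],c['R'],c['t'])); o=-R.T@t
    r=R.T@np.linalg.solve(K,[u,v,1.]); return o+r*(z-o[2])/r[2]
def totool(dw):
    return Ro.from_quat(robot.state()['ee_rot']).inv().apply(np.array(dw))*100
E
python3 - <<'E'
from h import *
np.set_printoptions(precision=4,suppress=True)
s=robot.state();print(s['tcp_pos'],s['joint_positions'],Ro.from_quat(s['ee_rot']).as_matrix(),s['width'])
f=lambda x,y:(230+x/4.5-.4,110+y/4.5-.4)
g=at('top',*f(530,277),.265);r=at('top',*f(508,194),.265);a=at('top',*f(263,305),.269);h=at('top',*f(335,357),.319)
print(g,r,np.linalg.norm(g-r),'axis',a,'handle',h)
print(totool([.563-s['tcp_pos'][0],.046-s['tcp_pos'][1],.35-s['tcp_pos'][2]]))
E
```

```text
[ 0.2062 -0.5367  0.4108] [-1.3436  0.3503  0.5386  1.7601  0.     -0.1454] [[-0.364   0.9314 -0.0002]
 [ 0.9314  0.364   0.001 ]
 [ 0.001   0.0002 -1.    ]] -0.0006488792886220636
[ 0.5827 -0.0606  0.265 ] [ 0.6366 -0.0467  0.265 ] 0.05567912631441919 axis [0.5632 0.1092 0.269 ] handle [0.5237 0.0615 0.319 ]
[41.2806 54.4422  6.1296]
```

Emit:
drive_tool --motion '[[[2.95, 3.89, 0], [0, 0, 0], 1], [[2.95, 3.89, 0], [0, 0, 0], 1], [[2.95, 3.89, 0], [0, 0, 0], 1], [[2.95, 3.89, 0], [0, 0, 0], 1], [[2.95, 3.89, 0], [0, 0, 0], 1], [[2.95, 3.89, 0], [0, 0, 0], 1], [[2.95, 3.89, 0], [0, 0, 0], 1], [[2.95, 3.89, 0], [0, 0, 0], 1], [[2.95, 3.89, 0], [0, 0, 0], 1], [[2.95, 3.89, 0], [0, 0, 0], 1], [[2.95, 3.89, 0], [0, 0, 0], 1], [[2.95, 3.89, 0], [0, 0, 0], 1], [[2.95, 3.89, 0], [0, 0, 0], 1], [[2.95, 3.89, 0], [0, 0, 0], 1], [[0, 0, 0], [0, 0, 0], 1]]'

```text
time: 3.1
tcp_pos: [0.5675, 0.0467, 0.4095]
ee_rot: [0.564, 0.825, -0.001, -0.001]
wrist_force: [0.9, 0.6, -0.0]
width: -0.004
gripper_force: 0.0
```

Run:
```python
from h import *
np.set_printoptions(precision=4,suppress=True)
grab('wrist','w1')
s=robot.state();print(s['tcp_pos'],s['joint_positions'],s['ee_rot'],s['time'])
A=np.array([.5632,.1094])
print('down',totool([.5632-s['tcp_pos'][0],.0474-s['tcp_pos'][1],.288-s['tcp_pos'][2]]).round(2))
a=np.radians(-90-5*np.arange(76)); P=A+.062*np.c_[np.cos(a),np.sin(a)]
D=np.diff(P,axis=0); print([[round(float(v),2) for v in totool([*d,0])[:2]] for d in D[:72]])
```

```text
[0.5668 0.0453 0.41  ] [-0.0613  0.336   0.516   1.753  -0.0004  1.1399] [ 0.5651  0.825  -0.0007 -0.0009] 3.15
down [ 0.32 -0.23 12.2 ]
[[0.22, -0.5], [0.26, -0.47], [0.3, -0.45], [0.34, -0.42], [0.37, -0.39], [0.41, -0.36], [0.44, -0.32], [0.46, -0.28], [0.48, -0.24], [0.5, -0.2], [0.52, -0.15], [0.53, -0.11], [0.54, -0.06], [0.54, -0.01], [0.54, 0.03], [0.53, 0.08], [0.53, 0.13], [0.51, 0.17], [0.5, 0.22], [0.47, 0.26], [0.45, 0.3], [0.42, 0.34], [0.39, 0.37], [0.36, 0.41], [0.32, 0.44], [0.28, 0.46], [0.24, 0.48], [0.2, 0.5], [0.15, 0.52], [0.11, 0.53], [0.06, 0.54], [0.01, 0.54], [-0.03, 0.54], [-0.08, 0.53], [-0.13, 0.53], [-0.17, 0.51], [-0.22, 0.5], [-0.26, 0.47], [-0.3, 0.45], [-0.34, 0.42], [-0.37, 0.39], [-0.41, 0.36], [-0.44, 0.32], [-0.46, 0.28], [-0.48, 0.24], [-0.5, 0.2], [-0.52, 0.15], [-0.53, 0.11], [-0.54, 0.06], [-0.54, 0.01], [-0.54, -0.03], [-0.53, -0.08], [-0.53, -0.13], [-0.51, -0.17], [-0.5, -0.22], [-0.47, -0.26], [-0.45, -0.3], [-0.42, -0.34], [-0.39, -0.37], [-0.36, -0.41], [-0.32, -0.44], [-0.28, -0.46], [-0.24, -0.48], [-0.2, -0.5], [-0.15, -0.52], [-0.11, -0.53], [-0.06, -0.54], [-0.01, -0.54], [0.03, -0.54], [0.08, -0.53], [0.13, -0.53], [0.17, -0.51]]
```

View pics/w1.png

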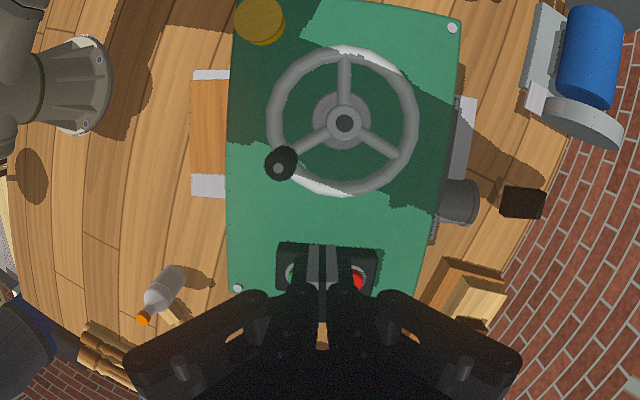

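The wrist view shows the handle at (280,163), the wheel hub at (344,123), and the closed fingers near (325,260). The way down behind the handle looks clear.

Emit:
drive_tool --motion '[[[0.08, -0.06, 3.05], [0, 0, 0], 1], [[0.08, -0.06, 3.05], [0, 0, 0], 1], [[0.08, -0.06, 3.05], [0, 0, 0], 1], [[0.08, -0.06, 3.05], [0, 0, 0], 1], [[0, 0, 0], [0, 0, 0], 1], [[0.22, -0.5, 0], [0, 0, 0], 1], [[0.26, -0.47, 0], [0, 0, 0], 1], [[0.3, -0.45, 0], [0, 0, 0], 1], [[0.34, -0.42, 0], [0, 0, 0], 1], [[0.37, -0.39, 0], [0, 0, 0], 1], [[0.41, -0.36, 0], [0, 0, 0], 1], [[0.44, -0.32, 0], [0, 0, 0], 1], [[0.46, -0.28, 0], [0, 0, 0], 1], [[0.48, -0.24, 0], [0, 0, 0], 1], [[0.5, -0.2, 0], [0, 0, 0], 1]]'

```text
time: 5.03
tcp_pos: [0.5152, 0.0686, 0.2892]
ee_rot: [0.566, 0.824, -0.0, -0.0]
wrist_force: [2.1, -3.8, 2.3]
width: -0.002
gripper_force: 2.1
```

Run:
```python
from h import *
np.set_printoptions(precision=4,suppress=True)
s=robot.state();print(s['tcp_pos'],s['ee_rot'],s['time'],s['wrist_force'])
A=np.array([.5632,.1094]);a=np.radians(-140);print('planned',A+.062*np.array([np.cos(a),np.sin(a)]))
p,d=eyes.get_image('top');W=world('top',d)
cv2.imwrite('pics/t2.png',cv2.resize(p[110:240,230:390,::-1],None,fx=4,fy=4))
```

```text
[0.5152 0.0686 0.2892] [ 0.5663  0.8242 -0.0002 -0.0001] 5.025 [ 2.125  -3.8207  2.257 ]
planned [0.5157 0.0695]
```

View pics/t2.png

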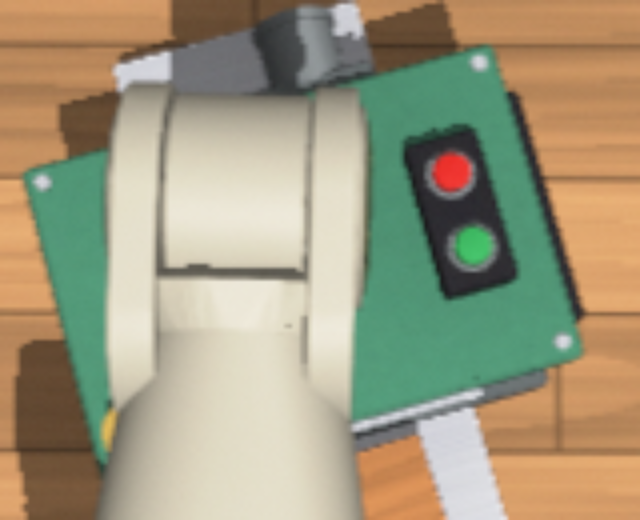

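The top view is blocked by the arm over the wheel. The TCP is within 1 mm of plan and the force is about 4.5 N, so the handle is being pushed. I'll carry on.

Emit:
drive_tool --motion '[[[0.52, -0.15, 0], [0, 0, 0], 1], [[0.53, -0.11, 0], [0, 0, 0], 1], [[0.54, -0.06, 0], [0, 0, 0], 1], [[0.54, -0.01, 0], [0, 0, 0], 1], [[0.54, 0.03, 0], [0, 0, 0], 1], [[0.53, 0.08, 0], [0, 0, 0], 1], [[0.53, 0.13, 0], [0, 0, 0], 1], [[0.51, 0.17, 0], [0, 0, 0], 1], [[0.5, 0.22, 0], [0, 0, 0], 1], [[0.47, 0.26, 0], [0, 0, 0], 1], [[0.45, 0.3, 0], [0, 0, 0], 1], [[0.42, 0.34, 0], [0, 0, 0], 1], [[0.39, 0.37, 0], [0, 0, 0], 1], [[0.36, 0.41, 0], [0, 0, 0], 1], [[0.32, 0.44, 0], [0, 0, 0], 1], [[0.28, 0.46, 0], [0, 0, 0], 1], [[0.24, 0.48, 0], [0, 0, 0], 1], [[0.2, 0.5, 0], [0, 0, 0], 1]]'

```text
time: 7.32
tcp_pos: [0.5233, 0.1562, 0.2889]
ee_rot: [0.566, 0.824, -0.0, -0.0]
wrist_force: [-3.3, -2.0, -1.5]
width: 0.0
gripper_force: 2.1
```

Run:
```python
from h import *
s=robot.state();A=np.array([.5632,.1094]);v=s['tcp_pos'][:2]-A
print(s['tcp_pos'],np.degrees(np.arctan2(v[1],v[0])),np.hypot(*v),s['wrist_force'])
grab('wrist','w2')
```

```text
[0.52332889 0.15621441 0.28892773] 130.42052330178427 0.061492226950453206 [-3.29134696 -1.97326013 -1.45576116]
```

View pics/w2.png

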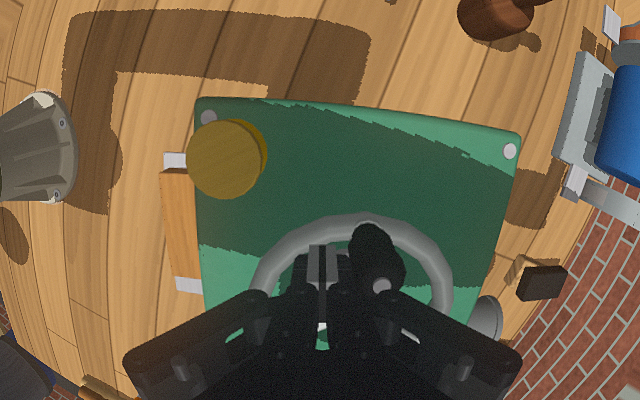

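The wrist view shows the fingers at (322,270) pushing the handle, which leans ahead of them at (375,255). The tin at (225,160) is untouched.

Emit:
drive_tool --motion '[[[0.15, 0.52, 0], [0, 0, 0], 1], [[0.11, 0.53, 0], [0, 0, 0], 1], [[0.06, 0.54, 0], [0, 0, 0], 1], [[0.01, 0.54, 0], [0, 0, 0], 1], [[-0.03, 0.54, 0], [0, 0, 0], 1], [[-0.08, 0.53, 0], [0, 0, 0], 1], [[-0.13, 0.53, 0], [0, 0, 0], 1], [[-0.17, 0.51, 0], [0, 0, 0], 1], [[-0.22, 0.5, 0], [0, 0, 0], 1], [[-0.26, 0.47, 0], [0, 0, 0], 1], [[-0.3, 0.45, 0], [0, 0, 0], 1], [[-0.34, 0.42, 0], [0, 0, 0], 1], [[-0.37, 0.39, 0], [0, 0, 0], 1], [[-0.41, 0.36, 0], [0, 0, 0], 1], [[-0.44, 0.32, 0], [0, 0, 0], 1], [[-0.46, 0.28, 0], [0, 0, 0], 1], [[-0.48, 0.24, 0], [0, 0, 0], 1], [[-0.5, 0.2, 0], [0, 0, 0], 1]]'

```text
time: 9.62
tcp_pos: [0.6114, 0.1479, 0.2894]
ee_rot: [0.566, 0.824, 0.0, 0.0]
wrist_force: [-1.1, 4.6, -0.3]
width: -0.003
gripper_force: 2.1
```

Emit:
drive_tool --motion '[[[-0.52, 0.15, 0], [0, 0, 0], 1], [[-0.53, 0.11, 0], [0, 0, 0], 1], [[-0.54, 0.06, 0], [0, 0, 0], 1], [[-0.54, 0.01, 0], [0, 0, 0], 1], [[-0.54, -0.03, 0], [0, 0, 0], 1], [[-0.53, -0.08, 0], [0, 0, 0], 1], [[-0.53, -0.13, 0], [0, 0, 0], 1], [[-0.51, -0.17, 0], [0, 0, 0], 1], [[-0.5, -0.22, 0], [0, 0, 0], 1], [[-0.47, -0.26, 0], [0, 0, 0], 1], [[-0.45, -0.3, 0], [0, 0, 0], 1], [[-0.42, -0.34, 0], [0, 0, 0], 1], [[-0.39, -0.37, 0], [0, 0, 0], 1], [[-0.36, -0.41, 0], [0, 0, 0], 1], [[-0.32, -0.44, 0], [0, 0, 0], 1], [[-0.28, -0.46, 0], [0, 0, 0], 1]]'

```text
time: 11.62
tcp_pos: [0.6106, 0.0675, 0.2893]
ee_rot: [0.566, 0.824, -0.0, 0.0]
wrist_force: [4.5, 2.5, -0.7]
width: 0.001
gripper_force: 2.0
```

Run:
```python
from h import *
s=robot.state();A=np.array([.5632,.1094]);v=s['tcp_pos'][:2]-A
print(s['time'],s['tcp_pos'],np.degrees(np.arctan2(v[1],v[0])),np.hypot(*v),s['wrist_force'])
# contact lag for rectangle finger vs handle disc at start angle
R=Ro.from_quat(s['ee_rot']).as_matrix()[:2,:2]; H=np.array([.5236,.0616])
for hx,hy in((11,14.5),(11,10),(11,7)):
    for lag in np.arange(60,10,-.5):
        a=np.radians(-129.6+lag);q=R.T@(H-A-.062*np.array([np.cos(a),np.sin(a)]))*1000
        if np.hypot(*np.maximum(abs(q)-[hx,hy],0))<12.5: print(hx,hy,'contact lag',lag); break
grab('wrist','w3')
```

```text
11.625 [0.61062547 0.06752206 0.28928543] -41.44535529054963 0.0632687695880173 [ 4.52492514  2.49194804 -0.70635057]
11 14.5 contact lag 28.0
11 10 contact lag 25.0
11 7 contact lag 23.0
```

View pics/w3.png

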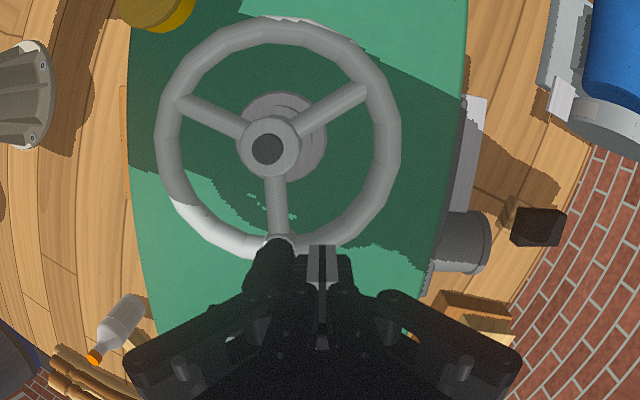

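The wrist view shows the handle at (270,265), just ahead of the fingers at (322,270), about 60° short of its start. I'll push the finger on to −100°, back off, and rise to stand over the green button.

Emit:
drive_tool --motion '[[[-0.24, -0.48, 0], [0, 0, 0], 1], [[-0.2, -0.5, 0], [0, 0, 0], 1], [[-0.15, -0.52, 0], [0, 0, 0], 1], [[-0.11, -0.53, 0], [0, 0, 0], 1], [[-0.06, -0.54, 0], [0, 0, 0], 1], [[-0.01, -0.54, 0], [0, 0, 0], 1], [[0.03, -0.54, 0], [0, 0, 0], 1], [[0.08, -0.53, 0], [0, 0, 0], 1], [[0.13, -0.53, 0], [0, 0, 0], 1], [[0.17, -0.51, 0], [0, 0, 0], 1], [[0.22, -0.5, 0], [0, 0, 0], 1], [[0.26, -0.47, 0], [0, 0, 0], 1], [[0, 0, 0], [0, 0, 0], 1]]'

```text
time: 13.3
tcp_pos: [0.5513, 0.0472, 0.2892]
ee_rot: [0.566, 0.824, -0.0, -0.001]
wrist_force: [1.0, -1.7, -0.1]
width: 0.0
gripper_force: 0.9
```

Emit:
drive_tool --motion '[[[-0.5, 1, 0], [0, 0, 0], 1], [[-0.5, 1, 0], [0, 0, 0], 1], [[0, 0, -3], [0, 0, 0], 1], [[0, 0, -3], [0, 0, 0], 1], [[0, 0, -3], [0, 0, 0], 1], [[0, 0, -2], [0, 0, 0], 1], [[-2.56, -0.79, 0], [0, 0, 0], 1], [[-2.56, -0.79, 0], [0, 0, 0], 1], [[-2.56, -0.79, 0], [0, 0, 0], 1], [[-2.56, -0.79, 0], [0, 0, 0], 1], [[0, 0, 0], [0, 0, 0], 1], [[0, 0, 0], [0, 0, 0], 1]]'

```text
time: 14.8
tcp_pos: [0.5821, -0.0615, 0.3989]
ee_rot: [0.566, 0.824, 0.0, -0.0]
wrist_force: [0.5, -0.6, -1.5]
width: -0.0
gripper_force: 0.0
```

Run:
```python
from h import *
np.set_printoptions(precision=4,suppress=True)
p,d=grab('top','top3'); W=world('top',d)
roi=np.zeros(d.shape,bool);roi[150:240,250:335]=1
h=roi&(W[...,2]>.295)&(W[...,2]<.335); print('handle',h.sum(),W[h].mean(0),W[h].min(0),W[h].max(0))
s=robot.state();print(s['time'],s['tcp_pos'],s['wrist_force'],s['joint_positions'])
print('to green',totool(np.array([.5827,-.0606,.265])-s['tcp_pos']))
z=np.load('pics/top0.npz')['p']
cv2.imwrite('pics/cmp.png',cv2.resize(np.hstack([z[130:230,240:390,::-1],p[130:230,240:390,::-1]]),None,fx=2.6,fy=2.6,interpolation=cv2.INTER_CUBIC))
```

```text
handle 73 [0.5275 0.0581 0.3164] [0.516  0.0456 0.3092] [0.5412 0.0702 0.3231]
14.85 [ 0.582  -0.0612  0.3991] [-0.1392 -0.369  -0.194 ] [-0.2421  0.3652  0.5307  1.7367  0.0003  0.9613]
to green [ 0.026   0.0864 13.4093]
```

View pics/cmp.png

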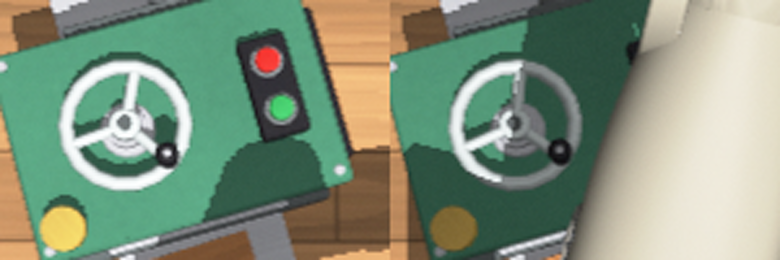

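The handle is back 5 mm from its start (15 mm allowed), and the tin looks unmoved. Now I'll press the green button.

Emit:
drive_tool --motion '[[[0, 0.1, 3], [0, 0, 0], 1], [[0, 0, 3], [0, 0, 0], 1], [[0, 0, 3], [0, 0, 0], 1], [[0, 0, 3], [0, 0, 0], 1], [[0, 0, 0.5], [0, 0, 0], 1], [[0, 0, 0.5], [0, 0, 0], 1], [[0, 0, 0.5], [0, 0, 0], 1], [[0, 0, 0.5], [0, 0, 0], 1], [[0, 0, 0.1], [0, 0, 0], 1], [[0, 0, 0], [0, 0, 0], 1]]'

```text
time: 16.1
tcp_pos: [0.5835, -0.0615, 0.2592]
ee_rot: [0.566, 0.824, 0.001, 0.001]
wrist_force: [1.5, 1.5, 5.1]
width: -0.001
gripper_force: 2.4
```

Emit:
drive_tool --motion '[[[0, 0, 0.1], [0, 0, 0], 1], [[0, 0, 0.1], [0, 0, 0], 1], [[0, 0, 0], [0, 0, 0], 1]]'

```text
time: 16.48
tcp_pos: [0.5835, -0.0615, 0.2589]
ee_rot: [0.566, 0.824, 0.001, 0.002]
wrist_force: [-1.2, 2.3, 12.4]
width: 0.001
gripper_force: 6.7
```

The force rose to 12 N with no further travel, so the button is bottomed out. Now I'll release it and rise.

Emit:
drive_tool --motion '[[[0, 0, -1], [0, 0, 0], 1], [[0, 0, -2], [0, 0, 0], 1], [[0, 0, -4], [0, 0, 0], 1], [[0, 0, -4], [0, 0, 0], 1], [[0, 0, -4], [0, 0, 0], 1], [[-4, -2, 0], [0, 0, 0], 1], [[-4, -2, 0], [0, 0, 0], 1], [[-4, -2, 0], [0, 0, 0], 1], [[0, 0, 0], [0, 0, 0], 1], [[0, 0, 0], [0, 0, 0], 1]]'

```text
time: 17.73
tcp_pos: [0.5694, -0.195, 0.4057]
ee_rot: [0.567, 0.824, -0.0, -0.001]
wrist_force: [-0.3, 0.1, -1.1]
width: 0.003
gripper_force: 0.0
```

Run:
```python
from h import *
np.set_printoptions(precision=4,suppress=True)
p,d=grab('top','top4'); W=world('top',d)
roi=np.zeros(d.shape,bool);roi[150:240,250:335]=1
h=roi&(W[...,2]>.295)&(W[...,2]<.335); print('handle',h.sum(),W[h].mean(0))
for u,v in((348,172),(343,153)): print(W[v-1:v+2,u-1:u+2].reshape(-1,3).mean(0))
```

```text
handle 73 [0.5276 0.0582 0.3158]
[ 0.5805 -0.0625  0.2635]
[ 0.6361 -0.0483  0.2637]
```

View pics/top4.png

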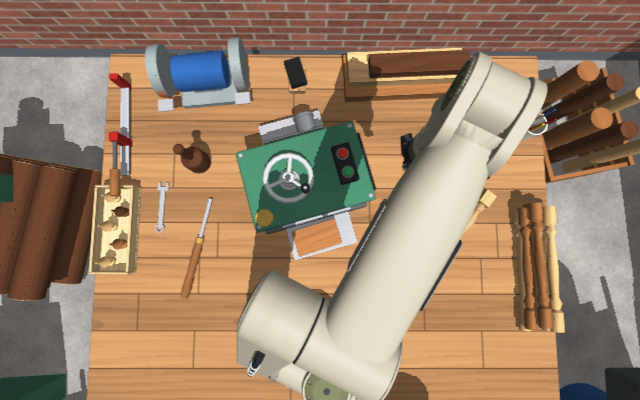

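The final view shows the handle at (306,188), as at the start, and both buttons out at about 264 mm. The arm is clear and everything visible is undisturbed.

```bash
python3 -c "
from h import *
print(workorder.finish_job())"
```

```text
the job is handed in; nothing more can be done
None
```

The job is handed in, with no verdict returned: the wheel went one full clockwise turn, leaving the handle about 5 mm from its start (15 mm allowed), and the green button was pressed fully in and sprang back out; I saw nothing else disturbed, though the arm hid some bench items in the last picture.

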